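# Load the press carrier with the punch set in reverse order

## Task

Four steel press punches stand in a row in coloured trays on the aluminium stand. Move them all into the four pockets of the black carrier in reverse order: seen from the robot, the left-most punch goes into the right-most pocket, the next one beside it, and so on to the right-most punch in the left-most pocket. Set each one down gently, standing upright on the floor of its pocket, without dropping or toppling any, and let go.

Things in the scene. Friction and masses are not known exactly. Their poses are not given: they have to be found in the camera images.
- punch_red_mid (a point): Loose upright steel press punch with red foot and red top cap, 100 mm tall, about 0.4 kg. Foot 36 mm diameter up to 20 mm, dark shoulder 30 mm diameter up to 28 mm, bright barrel 26 mm diameter from 28 to 94 mm above the underside (grip it here), cap 20 mm diameter. This point: its centre, 50 mm above its underside; z up along its axis.
- punch_yellow_mid (a point): Loose upright steel press punch with yellow foot and yellow top cap, 100 mm tall, about 0.4 kg. Foot 36 mm diameter up to 20 mm, dark shoulder 30 mm diameter up to 28 mm, bright barrel 26 mm diameter from 28 to 94 mm above the underside (grip it here), cap 20 mm diameter. This point: its centre, 50 mm above its underside; z up along its axis.
- punch_green_mid (a point): Loose upright steel press punch with green foot and green top cap, 100 mm tall, about 0.4 kg. Foot 36 mm diameter up to 20 mm, dark shoulder 30 mm diameter up to 28 mm, bright barrel 26 mm diameter from 28 to 94 mm above the underside (grip it here), cap 20 mm diameter. This point: its centre, 50 mm above its underside; z up along its axis.
- punch_blue_mid (a point): Loose upright steel press punch with blue foot and blue top cap, 100 mm tall, about 0.4 kg. Foot 36 mm diameter up to 20 mm, dark shoulder 30 mm diameter up to 28 mm, bright barrel 26 mm diameter from 28 to 94 mm above the underside (grip it here), cap 20 mm diameter. This point: its centre, 50 mm above its underside; z up along its axis.
- tray_red: Fixed red square tray, 58 x 58 mm, 12 mm high, walls and floor 3 mm thick, on the stand; the red punch starts on its floor, within 4 mm of its middle. Origin: centre of its underside, 8 mm above the bench; axes parallel to the stand's.
- tray_yellow: Fixed yellow square tray, 58 x 58 mm, 12 mm high, walls and floor 3 mm thick, on the stand; the yellow punch starts on its floor, within 4 mm of its middle. Origin: centre of its underside, 8 mm above the bench; axes parallel to the stand's.
- tray_green: Fixed green square tray, 58 x 58 mm, 12 mm high, walls and floor 3 mm thick, on the stand; the green punch starts on its floor, within 4 mm of its middle. Origin: centre of its underside, 8 mm above the bench; axes parallel to the stand's.
- tray_blue: Fixed blue square tray, 58 x 58 mm, 12 mm high, walls and floor 3 mm thick, on the stand; the blue punch starts on its floor, within 4 mm of its middle. Origin: centre of its underside, 8 mm above the bench; axes parallel to the stand's.
- stand: Fixed flat aluminium plate, 68 x 258 mm, 8 mm thick, left or right on the bench, with the four trays in a row at y = +93.75, +31.25, -31.25, -93.75 mm in its frame, in any colour order. Origin: centre of its underside; y along the row to the robot's left, x across it away from the robot, z up; turned by up to 0.35 rad.
- carrier: Fixed black open carrier, 66 x 255 mm, 20 mm high, beside the stand: four empty white-floored pockets 56 (x) by 57.5 (y) mm, walls 5 mm, floor 5 mm above its underside, centres at x = 0, y = +93.75, +31.25, -31.25, -93.75 mm in its frame. Origin and axes as the stand's; own turn up to 0.35 rad. Between the two stand a jar (55 mm tall) and a ring (20 mm).
Not all that is in view belongs to the job. Leave any purple look-alike of the part that bears punch_yellow_mid alone.

How it is judged:
By the outcome, as a careful person would: the job done as asked, in the order asked, and still so for the second after the job is handed in, with the robot touching nothing.
It also fails if it takes over 107 s, if anything falls off the work surface, if the arm or the gripper's body presses on something with over 40 N, if the wrist force passes 120 N, or if a joint passes its speed limit or range.

## Robot

A 6-joint arm with a two-finger parallel gripper is mounted at the origin on the work surface. World frame = base frame: x ahead of the robot, y to its left, z up, the work surface at z = 0. Lengths are in m, angles in rad, forces in N, time in s.
With the tool pointing down it reaches from about 0.35 to 0.975 m from the base axis. Payload 4.9 kg.
Tool frame: the origin (TCP) lies between the finger pads; the fingertips stand 19 mm ahead of it and the grasp point (between the pads) is the TCP; z points along the fingers, y is the line along which they close (so a half turn about z gives the same grasp; the last joint's range is limited). The gripper opens to 85 mm and grips with 20 to 120 N. Pads are 22 mm wide; open, the fingers measure 114 mm over their backs; the gripper's body (76 mm by 85 mm) begins 54 mm behind the grasp point. The pads swing forward as they close: fully open they stand 13 mm farther back than shut.
Start: joints at [-0.119, 0.053, 1.613, -0, 1.476, -0.119], TCP at [0.625, 0, 0.25] pointing down, gripper open.
Joint ranges: [-3.01, 3.01], [-1.01, 2.22], [0.06, 2.58], [-1.02, 4.17], [0.09, 2.62], [-3.14, 3.14]. Speed limits (rad/s): [2.57, 2.57, 3.14, 3.14, 3.14, 3.14].

## Interface

Orientations are given as a rotation vector (axis times angle).
In Python, from station import ctrl gives the robot as it stands. The module is installed in compiled form; this text tells all that it offers.
- The arm moves only by the tool servo_tool, never from a script. Its argument "increments" is a list that holds one entry, the list of rows, each a list of 5 numbers: the finger opening in cm, from 0 to 8.54, then the shift along the tool's x, y, z in cm, then the turn about the tool's z in degrees. A call has 1 to 5 rows; each row is the pose to reach, as a shift and turn from the pose commanded when the call began, along the tool's axes at that moment; what a row does not reach only later rows make up. A row lasts 1/10 s, in which the tool goes at most 50 mm and 8.59 degrees, less where a joint would pass 70% of its speed; a pose out of reach is approached as far as the arm can. A call with a gripper value outside its range is refused whole. The fingers move at their own pace and stop on an object; "newtons" is the grip in N (left out, the last holds). Time passes only in rows, so rows that repeat a pose let the fingers close. It gives the time, the measured TCP pose, the force, the opening and the grip force at its end, in the units of the state.
- ctrl.get_obs(): the state, without advancing time (a new reading comes with each control period).
- ctrl.get_image(name): name is "scene" or "side" or "wrist"; returns a dict with "img" (420x560x3 uint8, red, green, blue), "fx", "fy", "cx", "cy" (pixels), "rvec" (rotation vector, rad) and "tvec" (3), from world to camera coordinates, as OpenCV has them; the wrist camera has in their place "mount" (4x4, takes a point from camera to tool coordinates, whose origin is the TCP and whose axes are the flange's). Camera axes: x right, y down, z forward; pixel columns grow to the right and rows downward; lengths in m; the calibration is good to about 2 mm. A picture is of the moment at which its call begins: read the wrist's pose just before it. There is no depth.
- ctrl.finish_job(): hands the job in; it is judged then, once.
The state is a dict: "t": time; "q": joint angles; "dq": joint speeds; "effort": joint torques, N m; "tool_pos": TCP position; "tool_rot": TCP orientation; "contact_force": force on the tool from outside, world axes, zero at the start; "wrist_torque": the same for the moment, N m; "opening": finger opening in m; "grip_force": force on a finger pad.
Only numpy, scipy, OpenCV 4.12 (cv2) and the standard library are available. Lean on these libraries where they do the work, as an engineer would, in place of code of your own. Each camera call takes 0.05 s, during which the arm holds its last target. There are 200 camera calls.

## Working session

There is one attempt and no reset: what is moved stays moved. The work goes in short steps, Python scripts to look and compute and a tool call to move; the robot and the scene stay as the last step left them, time stands still between calls to the robot, and variables do not carry over. Pictures are saved under pics/ and viewed, at most 14 in all, crops included, and the job is handed in when it is done.

Besides the shell and the picture viewer there is one more tool, called after "Call:" by a JSON object that holds its "method" and its "body". servo_tool: Moves the arm, as the interface text tells. Its arguments: {"type":"object","properties":{"increments":{"type":"array"},"newtons":{"type":"number"}},"required":["increments"]}

```bash
mkdir -p pics
python3 - <<'E'
from station import ctrl
import cv2,numpy as np
o=ctrl.get_obs();print({k:np.round(v,4) for k,v in o.items()})
for n in("scene","side","wrist"):
    d=ctrl.get_image(n);cv2.imwrite(f"pics/{n}0.png",d["img"][:,:,::-1]);print(n,{k:np.round(v,4).tolist() for k,v in d.items() if k!="img"})
    np.save(f"{n}0.npy",d,allow_pickle=True)
E
```

```text
{'t': np.float64(0.0), 'q': array([-0.119 ,  0.0534,  1.6143, -0.    ,  1.476 , -0.119 ]), 'dq': array([-0.001 , -0.0005, -0.0003, -0.0007,  0.0008,  0.0007]), 'effort': array([ 3.00000e-04, -3.93670e+01, -3.70176e+01, -2.00000e-04,
        6.90000e-03, -0.00000e+00]), 'tool_pos': array([6.244e-01, 1.000e-04, 2.491e-01]), 'tool_rot': array([-2.2202e+00, -2.2204e+00,  2.0000e-03]), 'contact_force': array([-0.2117, -0.0655,  0.3221]), 'wrist_torque': array([-0.0112, -0.0273, -0.0343]), 'grip_force': np.float64(0.0), 'opening': np.float64(0.0854)}
scene {'fx': 385.9658, 'fy': 385.9658, 'cx': 284.7175, 'cy': 209.3501, 'rvec': [2.0476, 1.0313, -0.5041], 'tvec': [-0.295, -0.2042, 1.1216]}
side {'fx': 453.6219, 'fy': 453.6219, 'cx': 284.8977, 'cy': 207.7914, 'rvec': [0.4823, -2.5901, 1.3224], 'tvec': [0.4799, 0.1695, 0.7135]}
wrist {'fx': 302.7703, 'fy': 302.7703, 'cx': 280.1617, 'cy': 207.7272, 'mount': [[-0.0006, -0.9529, -0.3032, 0.0775], [1.0, -0.0009, 0.0008, -0.0011], [-0.001, -0.3032, 0.9529, -0.1236], [0.0, 0.0, 0.0, 1.0]]}
```

View pics/scene0.png

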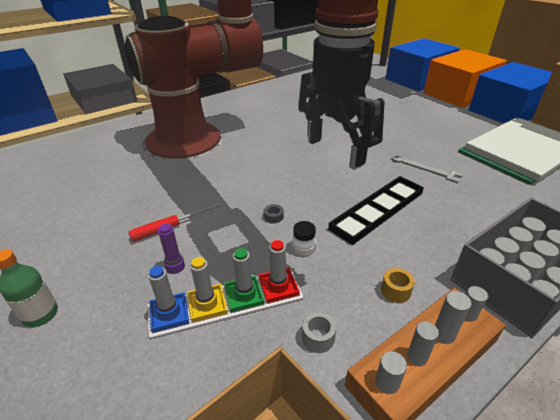

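View pics/side0.png

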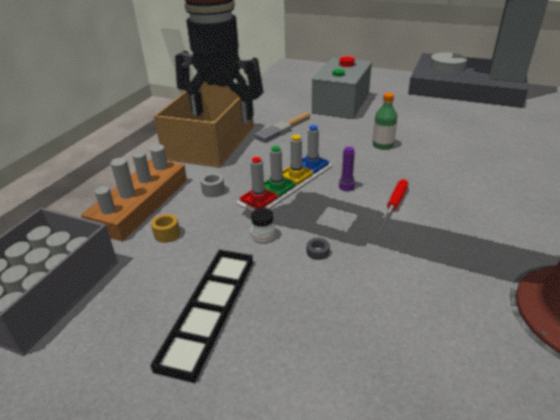

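View pics/wrist0.png

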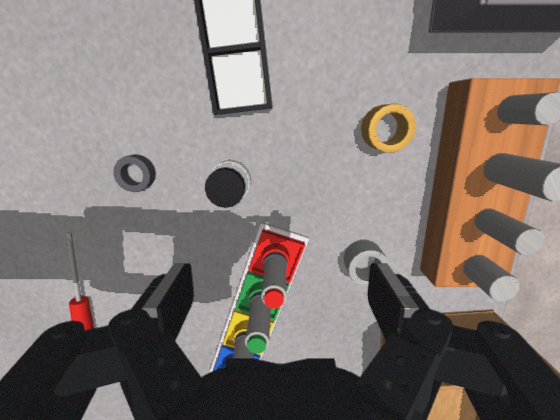

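The scene shows the punches at about (163,290) blue, (206,280) yellow, (242,275) green and (278,268) red. The carrier is at (377,210) and the purple look-alike at (172,250). In the wrist view, up is world +y and right is +x. So from the left the order is red, green, yellow, blue, and the carrier is to the left of the stand.

```bash
cat > h.py <<'E'
import numpy as np,cv2
from scipy.spatial.transform import Rotation as R
def cam(d,obs=None):
    "camera centre and camera->world rotation"
    if "mount" in d:
        T=R.from_rotvec(obs["tool_rot"]).as_matrix();M=np.array(d["mount"])
        return T@M[:3,3]+obs["tool_pos"],T@M[:3,:3]
    Rm=R.from_rotvec(d["rvec"]).as_matrix();return -Rm.T@d["tvec"],Rm.T
def ray(d,uv,obs=None):
    c,Q=cam(d,obs);v=Q@np.array([(uv[0]-d["cx"])/d["fx"],(uv[1]-d["cy"])/d["fy"],1]);return c,v/np.linalg.norm(v)
def plane(d,uv,z,obs=None):
    c,v=ray(d,uv,obs);return c+v*(z-c[2])/v[2]
def tri(rays):
    A=sum(np.eye(3)-np.outer(v,v) for c,v in rays);b=sum((np.eye(3)-np.outer(v,v))@c for c,v in rays)
    p=np.linalg.solve(A,b);return p,max(np.linalg.norm(np.cross(p-c,v)) for c,v in rays)
HUE=dict(red=(174,6),yellow=(20,32),green=(50,75),blue=(104,122),purple=(126,150))
def blobs(img,col,amin=25):
    h,s,v=cv2.split(cv2.cvtColor(img,cv2.COLOR_RGB2HSV));a,b=HUE[col]
    m=((h>=a)&(h<=b) if a<b else (h>=a)|(h<=b))&(s>130)&(v>50)
    n,_,st,ce=cv2.connectedComponentsWithStats(m.astype(np.uint8))
    return [(ce[i].round(1),st[i].tolist()) for i in range(1,n) if st[i,4]>=amin]
def whites(img,lo=195,amin=200):
    h,s,v=cv2.split(cv2.cvtColor(img,cv2.COLOR_RGB2HSV))
    n,_,st,ce=cv2.connectedComponentsWithStats(((v>lo)&(s<40)).astype(np.uint8),connectivity=4)
    return [(ce[i].round(1),st[i].tolist()) for i in range(1,n) if st[i,4]>=amin]
E
python3 - <<'E'
from h import *
I={n:np.load(n+"0.npy",allow_pickle=True).item() for n in("scene","side")}
roi=dict(scene=(140,310,215,340),side=(230,370,110,220))
P={}
for c in HUE:
    r=[]
    for n in I:
        x0,x1,y0,y1=roi[n];B=[b for b in blobs(I[n]["img"],c,12) if x0<b[0][0]<x1 and y0<b[0][1]<y1]
        B.sort(key=lambda b:b[0][1]);print(n,c,[(b[0].tolist(),b[1][4]) for b in B][:4])
        if B:r.append(ray(I[n],B[0][0]))
    if len(r)==2: p,e=tri(r);print("  ",p.round(4),round(e,4))
for n in I:
    for b in whites(I[n]["img"],180,150):
        if b[0][1]>120: print(n,b[0],b[1][4],plane(I[n],b[0],.005).round(4))
E
```

```text
scene red [([151.3, 227.8], 485), ([277.0, 244.8], 107), ([278.3, 287.0], 782)]
side red [([256.0, 159.3], 45), ([258.0, 198.8], 419)]
   [ 0.592  -0.209   0.1275] 0.091
scene yellow [([198.0, 262.1], 123), ([207.2, 304.8], 880)]
side yellow [([295.5, 137.2], 38), ([296.4, 174.2], 314)]
   [ 0.5772 -0.2214  0.1095] 0.0005
scene green [([240.6, 253.1], 105), ([243.2, 296.0], 763)]
side green [([275.2, 148.3], 26), ([279.2, 185.9], 281)]
   [ 0.5995 -0.1594  0.1095] 0.0005
scene blue [([156.1, 271.1], 122), ([168.8, 314.4], 907)]
side blue [([313.0, 127.3], 27), ([314.0, 163.3], 225)]
   [ 0.5568 -0.2797  0.1099] 0.0003
scene purple [([165.1, 228.9], 109), ([175.0, 263.6], 36), ([180.6, 267.8], 18)]
side purple [([347.7, 162.6], 260), ([346.6, 185.7], 75)]
   [ 0.4494 -0.219   0.0781] 0.0096
scene [520.6 146.8] 2687 [0.6123 0.7246 0.005 ]
scene [402.  189.9] 174 [0.5519 0.3031 0.005 ]
scene [386.1 200.9] 208 [0.5587 0.2407 0.005 ]
scene [369.  212.9] 243 [0.566  0.1781 0.005 ]
scene [350.7 225.7] 269 [0.573  0.1162 0.005 ]
scene [225.3 315.7] 434 [ 0.6135 -0.2071  0.005 ]
side [229.5 267.7] 365 [0.582  0.1052 0.005 ]
side [215.9 293.1] 465 [0.5747 0.1687 0.005 ]
side [200.5 321.7] 591 [0.5677 0.2315 0.005 ]
side [183.1 354.2] 736 [0.5606 0.2937 0.005 ]
```

```bash
cat >> h.py <<'E'
def go(p,yaw=None):
    "print shift in tool axes (cm, deg) from the present pose to world point p with tool yaw"
    from station import ctrl
    o=ctrl.get_obs();T=R.from_rotvec(o["tool_rot"]).as_matrix()
    d=T.T@(np.array(p)-o["tool_pos"])*100
    y=np.arctan2(-T[0,0],T[1,0])
    print("t",round(float(o["t"]),2),"pos",o["tool_pos"].round(4),"yaw",round(float(y),3),"shift",d.round(2),"turn",None if yaw is None else round(float(np.degrees(y-yaw)),1))
E
python3 - <<'E'
from h import *
I={n:np.load(n+"0.npy",allow_pickle=True).item() for n in("scene","side","wrist")}
p,e=tri([ray(I["scene"],(277,244.8)),ray(I["side"],(256,159.3))]);print(p,e)
o=dict(tool_pos=np.array([.6244,.0001,.2491]),tool_rot=np.array([-2.2202,-2.2204,.002]))
for b in whites(I["wrist"]["img"],200,500): print(b[0],b[1],plane(I["wrist"],b[0],.005,o).round(4))
go([p[0],p[1],.19],-.341)
E
```

```text
[ 0.61814056 -0.10307188  0.10954327] 0.0005101444882763915
[229.8  21.6] [203, 0, 55, 47, 2145] [0.5696 0.1689 0.005 ]
[238.8  79.5] [213, 52, 51, 56, 2344] [0.5768 0.1118 0.005 ]
t 0.15 pos [6.245e-01 1.000e-04 2.493e-01] yaw -0.0 shift [-10.31  -0.63   5.93] turn 19.5
```

Call:
{"method": "servo_tool", "body": {"increments": [[[7.5,-4,-0.2,0,8],[7.5,-8,-0.5,0,16],[7.5,-10.3,-0.6,0,19.5],[7.5,-10.3,-0.6,3,19.5],[7.5,-10.3,-0.6,5.9,19.5]]], "newtons": 50}}

```text
t: 0.65
tool_pos: [0.6195, -0.1042, 0.1916]
tool_rot: [2.566, 1.81, 0.002]
contact_force: [0.8, 0.5, -1.2]
opening: 0.0751
grip_force: 0.0
```

Run:
```python
from h import *
from station import ctrl
o=ctrl.get_obs();d=ctrl.get_image("wrist");cv2.imwrite("pics/w1.png",d["img"][:,:,::-1])
for c in("red","green","yellow"):
    print(c,[(b[0].tolist(),b[1],plane(d,b[0],.111,o).round(4)) for b in blobs(d["img"],c,80)])
go([.618,-.103,.078],-.341)
```

```text
red [([279.3, 183.7], [249, 162, 59, 57, 2120], array([ 0.6283, -0.0759,  0.111 ])), ([276.6, 222.1], [263, 209, 28, 27, 599], array([ 0.617 , -0.1018,  0.111 ]))]
green [([258.9, 246.2], [252, 221, 22, 52, 574], array([ 0.5983, -0.1152,  0.111 ])), ([298.6, 244.7], [283, 220, 24, 52, 706], array([ 0.6262, -0.124 ,  0.111 ])), ([278.6, 293.3], [267, 281, 24, 25, 480], array([ 0.5984, -0.1578,  0.111 ]))]
yellow [([259.5, 296.9], [254, 273, 13, 48, 449], array([ 0.5833, -0.1558,  0.111 ])), ([299.0, 296.7], [291, 273, 15, 47, 583], array([ 0.6124, -0.1661,  0.111 ])), ([278.7, 356.8], [267, 349, 24, 16, 285], array([ 0.5778, -0.2156,  0.111 ]))]
t 0.7 pos [ 0.616  -0.1029  0.1842] yaw -0.342 shift [ 0.06  0.29 10.61] turn -0.0
```

View pics/w1.png

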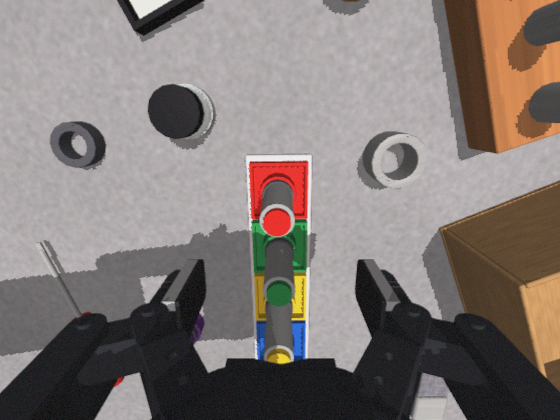

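The wrist view shows the row lined up with the tool: red cap at (277,222), green at (279,293), yellow at (279,357). Nothing is in the fingers' way, so I'm descending on red.

Call:
{"method": "servo_tool", "body": {"increments": [[[7.5,0,0,4,0],[7.5,0,0,8,0],[7.5,0,0,10.5,0],[7.5,0,0,11,0],[7.5,0,0,11,0]]]}}

```text
t: 1.2
tool_pos: [0.6186, -0.1028, 0.0808]
tool_rot: [-2.564, -1.813, 0.002]
contact_force: [-0.5, 0.1, 0.1]
opening: 0.075
grip_force: 0.0
```

```bash
python3 -c "
from h import *
go([.6175,-.1025,.078],-.341)"
```

```text
t 1.2 pos [ 0.6186 -0.1028  0.0808] yaw -0.34 shift [-0.01 -0.11  0.28] turn 0.0
```

Call:
{"method": "servo_tool", "body": {"increments": [[[4,0,-0.1,0.2,0],[2.3,0,-0.1,0.2,0],[2,0,-0.1,0.2,0],[2,0,-0.1,0.2,0],[2,0,-0.1,0.2,0]]]}}

```text
t: 1.7
tool_pos: [0.6187, -0.1028, 0.081]
tool_rot: [2.565, 1.812, 0.002]
contact_force: [-2.1, 1.1, 6.1]
opening: 0.0254
grip_force: 48.8
```

Call:
{"method": "servo_tool", "body": {"increments": [[[2,0,0,0,0],[2,0,0,-1,0],[2,0,0,-4,0],[2,0,0,-8,0],[2,0,0,-12,0]]]}}

```text
t: 2.2
tool_pos: [0.6168, -0.1023, 0.1989]
tool_rot: [-2.563, -1.812, 0.003]
contact_force: [0.8, 0.2, -3.6]
opening: 0.0251
grip_force: 49.3
```

```bash
python3 -c "
from h import *
go([.5775,.111,.2],.113)"
```

```text
t 2.2 pos [ 0.6168 -0.1023  0.1989] yaw -0.34 shift [ 18.8  -10.83  -0.08] turn -26.0
```

Call:
{"method": "servo_tool", "body": {"increments": [[[2,2.5,-1.4,0,-4],[2,6.3,-3.6,0,-9.5],[2,10.5,-6,0,-15.5],[2,14.6,-8.4,0,-21],[2,17.5,-10.1,0,-25]]]}}

```text
t: 2.7
tool_pos: [0.5797, 0.0986, 0.1985]
tool_rot: [-2.106, -2.329, 0.001]
contact_force: [0.3, -0.3, -4.1]
opening: 0.0248
grip_force: 49.7
```

Call:
{"method": "servo_tool", "body": {"increments": [[[2,1.5,0,0,-1],[2,1.5,0,0,-1],[2,1.5,0,0,-1]]]}}

```text
t: 3.0
tool_pos: [0.5798, 0.1103, 0.1989]
tool_rot: [2.092, 2.343, -0.002]
contact_force: [-1.1, -0.5, -4.3]
opening: 0.0249
grip_force: 49.6
```

Run:
```python
from h import *
from station import ctrl
o=ctrl.get_obs();d=ctrl.get_image("wrist");cv2.imwrite("pics/w2.png",d["img"][:,:,::-1])
for b in whites(d["img"],200,300): print(b[0],b[1],plane(d,b[0],.005,o).round(4))
go([.5775,.111,.0755],.113)
```

```text
[277.8   6. ] [250, 0, 58, 13, 734] [0.5579 0.2774 0.005 ]
[278.   56.9] [251, 25, 56, 64, 3401] [0.5626 0.2359 0.005 ]
[278.  124.9] [252, 97, 54, 56, 2774] [0.5695 0.1739 0.005 ]
[279.5 183. ] [254, 161, 50, 49, 2053] [0.5777 0.1143 0.005 ]
t 3.05 pos [0.58   0.1099 0.199 ] yaw 0.112 shift [ 0.15 -0.23 12.35] turn -0.1
```

View pics/w2.png

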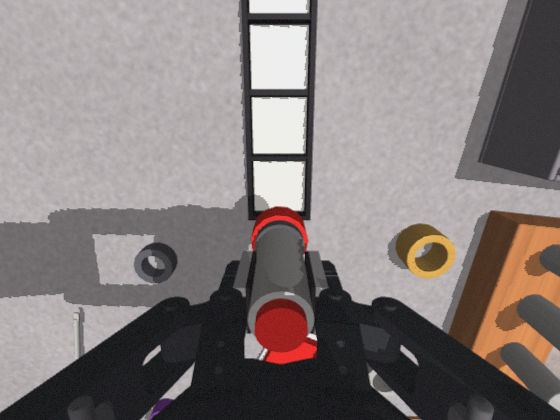

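The red punch hangs upright between the pads. The pockets line up with the tool at (280,183), (278,125) and (278,57), so I'm lowering it into the right-most one.

Call:
{"method": "servo_tool", "body": {"increments": [[[2,0.15,-0.25,3.5,0],[2,0.15,-0.25,7.5,0],[2,0.15,-0.25,10.5,0],[2,0.15,-0.25,11.5,0],[2,0.15,-0.25,11.5,0]]]}}

```text
t: 3.55
tool_pos: [0.5761, 0.1109, 0.0824]
tool_rot: [-2.092, -2.34, 0.005]
contact_force: [-1.3, -0.5, -3.3]
opening: 0.0253
grip_force: 49.6
```

Call:
{"method": "servo_tool", "body": {"increments": [[[2,0,0,0.15,0],[2,0,0,0.3,0],[2,0,0,0.45,0],[2,0,0,0.55,0],[2,0,0,0.55,0]]]}}

```text
t: 4.05
tool_pos: [0.5773, 0.1122, 0.0792]
tool_rot: [2.091, 2.344, 0.001]
contact_force: [-0.1, -0.5, -3.6]
opening: 0.0248
grip_force: 49.6
```

Call:
{"method": "servo_tool", "body": {"increments": [[[2,0,0,0.1,0],[2,0,0,0.2,0],[2,0,0,0.2,0]]]}}

```text
t: 4.35
tool_pos: [0.577, 0.1122, 0.0765]
tool_rot: [-2.092, -2.344, 0.001]
contact_force: [-0.3, -0.7, -3.2]
opening: 0.025
grip_force: 49.6
```

Call:
{"method": "servo_tool", "body": {"increments": [[[2,0,0,0.1,0],[2,0,0,0.1,0]]]}}

```text
t: 4.55
tool_pos: [0.577, 0.1121, 0.0756]
tool_rot: [-2.092, -2.344, 0.0]
contact_force: [-0.5, -0.2, -4.3]
opening: 0.0249
grip_force: 49.6
```

Call:
{"method": "servo_tool", "body": {"increments": [[[2,0,0,0.1,0],[2,0,0,0.1,0]]]}}

```text
t: 4.75
tool_pos: [0.5773, 0.1122, 0.0751]
tool_rot: [2.092, 2.344, 0.0]
contact_force: [-1.0, 0.3, -1.2]
opening: 0.0246
grip_force: 50.1
```

Call:
{"method": "servo_tool", "body": {"increments": [[[2,0,0,0.05,0],[2,0,0,0.1,0]]]}}

```text
t: 4.95
tool_pos: [0.5774, 0.1122, 0.075]
tool_rot: [2.092, 2.344, -0.0]
contact_force: [-5.0, -0.5, 7.0]
opening: 0.025
grip_force: 50.9
```

Floor contact. Releasing and rising.

Call:
{"method": "servo_tool", "body": {"increments": [[[2.8,0,0,0,0],[3.5,0,0,0,0],[5,0,0,0,0],[7,0,0,0,0],[7.5,0,0,0,0]]]}}

```text
t: 5.45
tool_pos: [0.5773, 0.1121, 0.0738]
tool_rot: [2.092, 2.344, 0.0]
contact_force: [0.2, 0.0, -0.6]
opening: 0.0749
grip_force: 0.0
```

Call:
{"method": "servo_tool", "body": {"increments": [[[7.5,0,0,0,0],[7.5,0,0,-3,0],[7.5,0,0,-7,0],[7.5,0,0,-11,0],[7.5,0,0,-12.5,0]]]}}

```text
t: 5.95
tool_pos: [0.5794, 0.1123, 0.2042]
tool_rot: [2.088, 2.34, 0.009]
contact_force: [0.7, -0.5, -0.2]
opening: 0.0752
grip_force: 0.0
```

Run:
```python
from h import *
from station import ctrl
o=ctrl.get_obs();d=ctrl.get_image("wrist");cv2.imwrite("pics/w3.png",d["img"][:,:,::-1])
for b in blobs(d["img"],"red",80): print(b,plane(d,b[0],.105,o).round(4))
go([.599,-.159,.2],-.341)
```

```text
(array([275.7, 179.8]), [260, 171, 33, 28, 236]) [0.5728 0.1404 0.105 ]
(array([275.3, 215. ]), [263, 203, 25, 25, 509]) [0.5755 0.1126 0.105 ]
(array([290.6, 347.7]), [262, 327, 60, 38, 1439]) [ 0.603  -0.0123  0.105 ]
t 6.0 pos [0.5799 0.1124 0.2051] yaw 0.114 shift [-27.18  -1.18   0.51] turn 26.0
```

View pics/w3.png

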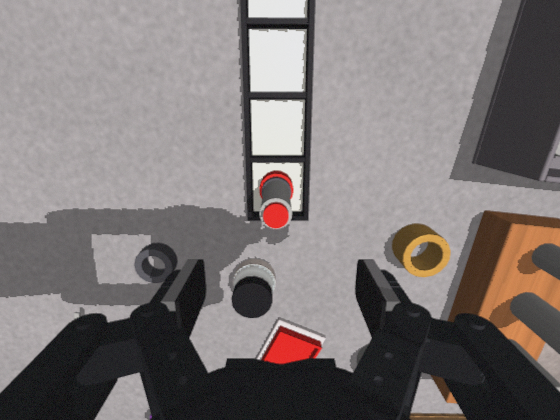

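Red stands upright in the right-most pocket, cap at (275,215). Next is green.

Call:
{"method": "servo_tool", "body": {"increments": [[[7.5,-3,-0.1,0,4],[7.5,-8,-0.3,0,9],[7.5,-13,-0.5,0,15],[7.5,-18,-0.7,0,21],[7.5,-23,-0.9,0,26]]]}}

```text
t: 6.5
tool_pos: [0.5932, -0.1188, 0.1965]
tool_rot: [-2.567, -1.807, 0.002]
contact_force: [1.1, 0.1, 0.6]
opening: 0.0748
grip_force: 0.0
```

Call:
{"method": "servo_tool", "body": {"increments": [[[7.5,-3,1.3,0,0],[7.5,-3.8,1.5,0,0],[7.5,-3.8,1.5,0,0],[7.5,-3.8,1.5,0,0]]]}}

```text
t: 6.9
tool_pos: [0.5952, -0.1569, 0.1975]
tool_rot: [-2.563, -1.813, 0.001]
contact_force: [-0.7, -0.0, -0.0]
opening: 0.075
grip_force: 0.0
```

Run:
```python
from h import *
from station import ctrl
o=ctrl.get_obs();d=ctrl.get_image("wrist");cv2.imwrite("pics/w4.png",d["img"][:,:,::-1])
for b in blobs(d["img"],"green",80)+blobs(d["img"],"yellow",80): print(b[0],b[1],plane(d,b[0],.111,o).round(4))
go([.5985,-.159,.0795],-.341)
```

```text
[285.1 186.7] [257, 166, 57, 56, 1840] [ 0.6063 -0.1331  0.111 ]
[285.9 221.8] [274, 209, 25, 26, 532] [ 0.5981 -0.1585  0.111 ]
[285.8 246.3] [259, 221, 54, 53, 1533] [ 0.5915 -0.1771  0.111 ]
[284.8 298.1] [273, 286, 24, 25, 485] [ 0.5758 -0.2199  0.111 ]
t 6.95 pos [ 0.5954 -0.1566  0.1979] yaw -0.339 shift [-0.13  0.39 11.84] turn 0.1
```

Call:
{"method": "servo_tool", "body": {"increments": [[[7.5,-0.15,0.35,3,0],[7.5,-0.15,0.35,7,0],[7.5,-0.15,0.35,10.5,0],[7.5,-0.15,0.35,11.8,0],[7.5,-0.15,0.35,11.8,0]]]}}

```text
t: 7.45
tool_pos: [0.5969, -0.1588, 0.0782]
tool_rot: [-2.56, -1.813, 0.004]
contact_force: [-0.2, 0.8, 0.2]
opening: 0.0751
grip_force: 0.0
```

Call:
{"method": "servo_tool", "body": {"increments": [[[4,0,0,0,0],[2.3,0,0,0,0],[2,0,0,0,0],[2,0,0,0,0],[2,0,0,0,0]]]}}

```text
t: 7.95
tool_pos: [0.5993, -0.161, 0.083]
tool_rot: [2.564, 1.812, 0.002]
contact_force: [-2.8, 0.9, 6.6]
opening: 0.025
grip_force: 48.6
```

Call:
{"method": "servo_tool", "body": {"increments": [[[2,0,0,0,0],[2,0,0,-1,0],[2,0,0,-4,0],[2,0,0,-8,0],[2,0,0,-12,0]]]}}

```text
t: 8.45
tool_pos: [0.5972, -0.1602, 0.2003]
tool_rot: [-2.563, -1.811, 0.003]
contact_force: [1.0, -0.7, -4.3]
opening: 0.0247
grip_force: 49.6
```

```bash
python3 -c "
from h import *
go([.57,.1737,.2],.113)"
```

```text
t 8.45 pos [ 0.5972 -0.1602  0.2003] yaw -0.34 shift [ 30.57 -13.72   0.08] turn -26.0
```

Call:
{"method": "servo_tool", "body": {"increments": [[[2,2.5,-1.1,0,-4],[2,6.5,-2.9,0,-9.5],[2,11,-4.9,0,-15.5],[2,15.5,-7,0,-21],[2,20,-9,0,-26]]]}}

```text
t: 8.95
tool_pos: [0.5792, 0.0596, 0.1999]
tool_rot: [-2.088, -2.346, 0.001]
contact_force: [1.3, 0.1, -5.3]
opening: 0.025
grip_force: 49.7
```

Call:
{"method": "servo_tool", "body": {"increments": [[[2,4.3,0.1,0,0],[2,8,0.3,0,0],[2,11,0.4,0,0],[2,11.5,0.4,0,0],[2,11.5,0.4,0,0]]]}}

```text
t: 9.45
tool_pos: [0.5705, 0.1733, 0.1999]
tool_rot: [-2.089, -2.345, 0.002]
contact_force: [0.7, -0.8, -4.9]
opening: 0.0249
grip_force: 49.7
```

Run:
```python
from h import *
from station import ctrl
o=ctrl.get_obs();d=ctrl.get_image("wrist")
for b in whites(d["img"],200,300): print(b[0],b[1],plane(d,b[0],.005,o).round(4))
go([.57,.1737,.0765],.113)
```

```text
[280.8  58.6] [254, 28, 56, 62, 3295] [0.5557 0.2979 0.005 ]
[280.5 126.2] [255, 99, 53, 55, 2742] [0.5626 0.2359 0.005 ]
[281.9 183. ] [257, 162, 49, 49, 1924] [0.5708 0.1774 0.005 ]
t 9.5 pos [0.5709 0.1724 0.2001] yaw 0.114 shift [ 0.15 -0.06 12.36] turn 0.1
```

Lined up. Lowering green.

Call:
{"method": "servo_tool", "body": {"increments": [[[2,0.1,-0.05,3.5,0],[2,0.1,-0.05,7.5,0],[2,0.1,-0.05,10.5,0],[2,0.1,-0.05,11.7,0],[2,0.1,-0.05,11.7,0]]]}}

```text
t: 10.0
tool_pos: [0.5692, 0.1722, 0.0814]
tool_rot: [-2.092, -2.34, 0.006]
contact_force: [0.4, -0.2, -4.4]
opening: 0.025
grip_force: 49.8
```

Call:
{"method": "servo_tool", "body": {"increments": [[[2,0,0,0.1,0],[2,0,0,0.2,0],[2,0,0,0.3,0],[2,0,0,0.3,0]]]}}

```text
t: 10.4
tool_pos: [0.5714, 0.1737, 0.082]
tool_rot: [2.091, 2.343, 0.002]
contact_force: [0.3, 0.6, -4.5]
opening: 0.025
grip_force: 49.8
```

Call:
{"method": "servo_tool", "body": {"increments": [[[2,0,0,0.1,0],[2,0,0,0.1,0]]]}}

```text
t: 10.6
tool_pos: [0.5707, 0.1737, 0.0799]
tool_rot: [2.092, 2.344, 0.0]
contact_force: [0.1, 0.3, -3.3]
opening: 0.025
grip_force: 49.8
```

Call:
{"method": "servo_tool", "body": {"increments": [[[2,0,0,0.1,0],[2,0,0,0.2,0],[2,0,0,0.2,0]]]}}

```text
t: 10.9
tool_pos: [0.5705, 0.1736, 0.0775]
tool_rot: [-2.092, -2.344, 0.001]
contact_force: [-1.0, -0.5, -5.4]
opening: 0.025
grip_force: 49.8
```

Call:
{"method": "servo_tool", "body": {"increments": [[[2,0,0,0.1,0],[2,0,0,0.1,0]]]}}

```text
t: 11.1
tool_pos: [0.5708, 0.1736, 0.0771]
tool_rot: [-2.092, -2.344, 0.0]
contact_force: [-1.2, -0.1, -2.5]
opening: 0.0246
grip_force: 50.3
```

Call:
{"method": "servo_tool", "body": {"increments": [[[2,0,0,0.05,0],[2,0,0,0.05,0]]]}}

```text
t: 11.3
tool_pos: [0.5709, 0.1736, 0.0771]
tool_rot: [-2.092, -2.344, 0.0]
contact_force: [-3.0, -0.7, 1.9]
opening: 0.025
grip_force: 50.7
```

Contact. Release, rise, and go to yellow at (0.577, -0.2205).

Call:
{"method": "servo_tool", "body": {"increments": [[[2.8,0,0,0,0],[3.5,0,0,0,0],[5,0,0,0,0],[7,0,0,0,0],[7.5,0,0,0,0]]]}}

```text
t: 11.8
tool_pos: [0.571, 0.1736, 0.0764]
tool_rot: [2.092, 2.344, 0.001]
contact_force: [0.2, 0.7, 0.0]
opening: 0.0744
grip_force: 0.0
```

Call:
{"method": "servo_tool", "body": {"increments": [[[7.5,0,0,0,0],[7.5,0,0,-3,0],[7.5,0,0,-7,0],[7.5,0,0,-11,0],[7.5,0,0,-12.5,0]]]}}

```text
t: 12.3
tool_pos: [0.573, 0.174, 0.2067]
tool_rot: [2.089, 2.34, 0.01]
contact_force: [0.8, -1.1, 1.2]
opening: 0.0752
grip_force: 0.0
```

Run:
```python
from h import *
from station import ctrl
o=ctrl.get_obs();d=ctrl.get_image("wrist")
for b in blobs(d["img"],"green",80)+blobs(d["img"],"red",80): print(b,plane(d,b[0],.105,o).round(4))
go([.577,-.2205,.2],-.341)
```

```text
(array([275.7, 176.7]), [260, 170, 32, 24, 176]) [0.5661 0.2039 0.105 ]
(array([275.1, 212.5]), [263, 201, 25, 24, 467]) [0.5688 0.1755 0.105 ]
(array([275.7, 233.6]), [260, 226, 32, 25, 262]) [0.5712 0.1578 0.105 ]
(array([275.1, 282.5]), [264, 271, 23, 24, 434]) [0.5755 0.1133 0.105 ]
t 12.35 pos [0.5735 0.1741 0.2077] yaw 0.114 shift [-39.25  -4.13   0.71] turn 26.0
```

Call:
{"method": "servo_tool", "body": {"increments": [[[7.5,-3,-0.3,0,4],[7.5,-8,-0.8,0,9],[7.5,-13,-1.3,0,15],[7.5,-18,-1.9,0,21],[7.5,-23,-2.4,0,26]]]}}

```text
t: 12.85
tool_pos: [0.5717, -0.0581, 0.1991]
tool_rot: [-2.567, -1.807, 0.003]
contact_force: [1.1, 0.7, 0.9]
opening: 0.0748
grip_force: 0.0
```

Call:
{"method": "servo_tool", "body": {"increments": [[[7.5,-4.3,1.6,0,0],[7.5,-8.6,3.1,0,0],[7.5,-12.5,4.6,0,0],[7.5,-15.3,5.6,0,0],[7.5,-15.3,5.6,0,0]]]}}

```text
t: 13.35
tool_pos: [0.5735, -0.2227, 0.1989]
tool_rot: [-2.568, -1.806, 0.003]
contact_force: [-0.6, -0.0, -1.3]
opening: 0.0747
grip_force: 0.0
```

Call:
{"method": "servo_tool", "body": {"increments": [[[7.5,0,0,0,0],[7.5,0,0,0,0]]]}}

```text
t: 13.55
tool_pos: [0.5742, -0.2183, 0.2]
tool_rot: [-2.563, -1.813, 0.001]
contact_force: [-0.5, 0.1, 0.3]
opening: 0.0749
grip_force: 0.0
```

Run:
```python
from h import *
from station import ctrl
o=ctrl.get_obs();d=ctrl.get_image("wrist")
for b in blobs(d["img"],"blue",80)+blobs(d["img"],"yellow",80): print(b[0],b[1],plane(d,b[0],.111,o).round(4))
go([.577,-.2205,.0805],-.341)
```

```text
[286.4 244.2] [259, 219, 53, 52, 1354] [ 0.5713 -0.2381  0.111 ]
[284.3 293.1] [273, 281, 24, 25, 459] [ 0.5555 -0.2783  0.111 ]
[285.5 184.3] [257, 163, 57, 56, 2042] [ 0.586  -0.1935  0.111 ]
[284.4 222.3] [272, 209, 26, 27, 551] [ 0.5757 -0.2207  0.111 ]
t 13.6 pos [ 0.5744 -0.2181  0.2004] yaw -0.339 shift [-0.14  0.34 11.99] turn 0.1
```

Call:
{"method": "servo_tool", "body": {"increments": [[[7.5,-0.1,0.25,3,0],[7.5,-0.1,0.25,7,0],[7.5,-0.1,0.25,10.5,0],[7.5,-0.1,0.25,12,0],[7.5,-0.1,0.25,12,0]]]}}

```text
t: 14.1
tool_pos: [0.575, -0.2194, 0.0783]
tool_rot: [-2.56, -1.812, 0.004]
contact_force: [-0.2, 0.8, -0.1]
opening: 0.0751
grip_force: 0.0
```

Call:
{"method": "servo_tool", "body": {"increments": [[[4,0,0,0,0],[2.3,0,0,0,0],[2,0,0,0,0],[2,0,0,0,0],[2,0,0,0,0]]]}}

```text
t: 14.6
tool_pos: [0.5776, -0.2218, 0.0836]
tool_rot: [2.564, 1.812, 0.002]
contact_force: [-1.6, 0.5, 6.6]
opening: 0.0248
grip_force: 48.5
```

Call:
{"method": "servo_tool", "body": {"increments": [[[2,0,0,0,0],[2,0,0,-1,0],[2,0,0,-4,0],[2,0,0,-8,0],[2,0,0,-12,0]]]}}

```text
t: 15.1
tool_pos: [0.5757, -0.2208, 0.2014]
tool_rot: [-2.564, -1.812, 0.002]
contact_force: [0.9, -0.5, -3.2]
opening: 0.0247
grip_force: 49.2
```

```bash
python3 -c "
from h import *
go([.563,.236,.2],.113)"
```

```text
t 15.1 pos [ 0.5757 -0.2208  0.2014] yaw -0.34 shift [ 42.63 -16.45   0.2 ] turn -26.0
```

Call:
{"method": "servo_tool", "body": {"increments": [[[2,2.5,-1,0,-4],[2,6.5,-2.5,0,-9.5],[2,11,-4.2,0,-15.5],[2,15.5,-6,0,-21],[2,20,-7.7,0,-26]]]}}

```text
t: 15.6
tool_pos: [0.5699, -0.0053, 0.201]
tool_rot: [-2.088, -2.347, 0.0]
contact_force: [0.1, 0.4, -3.8]
opening: 0.0253
grip_force: 49.5
```

Call:
{"method": "servo_tool", "body": {"increments": [[[2,4.6,0.4,0,0],[2,9.2,0.8,0,0],[2,13.8,1.1,0,0],[2,18.2,1.5,0,0],[2,21.5,1.8,0,0]]]}}

```text
t: 16.1
tool_pos: [0.5634, 0.2111, 0.201]
tool_rot: [-2.09, -2.345, 0.0]
contact_force: [0.6, -0.1, -3.2]
opening: 0.025
grip_force: 49.5
```

Call:
{"method": "servo_tool", "body": {"increments": [[[2,1.8,0.1,0,0],[2,2.6,0.2,0,0],[2,2.6,0.2,0,0],[2,2.6,0.2,0,0]]]}}

```text
t: 16.5
tool_pos: [0.5636, 0.2335, 0.2011]
tool_rot: [2.093, 2.342, -0.001]
contact_force: [0.8, 0.3, -4.0]
opening: 0.025
grip_force: 49.5
```

Run:
```python
from h import *
from station import ctrl
o=ctrl.get_obs();d=ctrl.get_image("wrist")
for b in whites(d["img"],200,300): print(b[0],b[1],plane(d,b[0],.005,o).round(4))
go([.563,.236,.0775],.113)
```

```text
[280.4 124.4] [255, 97, 52, 55, 2716] [0.5557 0.2978 0.005 ]
[281.5 182.3] [257, 160, 49, 49, 2083] [0.5636 0.238  0.005 ]
t 16.55 pos [0.5637 0.2333 0.2011] yaw 0.112 shift [ 0.28 -0.03 12.36] turn -0.1
```

Call:
{"method": "servo_tool", "body": {"increments": [[[2,0.25,0,3.5,0],[2,0.25,0,7.5,0],[2,0.25,0,10.5,0],[2,0.25,0,11.7,0],[2,0.25,0,11.7,0]]]}}

```text
t: 17.05
tool_pos: [0.5619, 0.2358, 0.0821]
tool_rot: [-2.092, -2.341, 0.006]
contact_force: [-1.2, -0.3, -2.9]
opening: 0.025
grip_force: 49.5
```

Call:
{"method": "servo_tool", "body": {"increments": [[[2,0,0,0.1,0],[2,0,0,0.2,0],[2,0,0,0.3,0],[2,0,0,0.4,0],[2,0,0,0.4,0]]]}}

```text
t: 17.55
tool_pos: [0.5633, 0.2373, 0.0808]
tool_rot: [2.092, 2.344, 0.001]
contact_force: [-0.1, 0.8, -3.2]
opening: 0.0251
grip_force: 49.5
```

Call:
{"method": "servo_tool", "body": {"increments": [[[2,0,0,0.1,0],[2,0,0,0.1,0]]]}}

```text
t: 17.75
tool_pos: [0.563, 0.2372, 0.0792]
tool_rot: [-2.092, -2.344, 0.0]
contact_force: [0.4, 0.2, -3.9]
opening: 0.0247
grip_force: 49.5
```

Call:
{"method": "servo_tool", "body": {"increments": [[[2,0,0,0.1,0],[2,0,0,0.1,0]]]}}

```text
t: 17.95
tool_pos: [0.563, 0.2371, 0.0781]
tool_rot: [-2.092, -2.344, 0.0]
contact_force: [0.1, 0.1, -3.0]
opening: 0.0245
grip_force: 49.5
```

Call:
{"method": "servo_tool", "body": {"increments": [[[2,0,0,0.1,0],[2,0,0,0.1,0]]]}}

```text
t: 18.15
tool_pos: [0.5633, 0.2372, 0.0777]
tool_rot: [-2.092, -2.344, -0.0]
contact_force: [-1.0, -1.2, -0.0]
opening: 0.0252
grip_force: 49.9
```

Call:
{"method": "servo_tool", "body": {"increments": [[[2,0,0,0.05,0],[2,0,0,0.05,0]]]}}

```text
t: 18.35
tool_pos: [0.5633, 0.2373, 0.0776]
tool_rot: [2.092, 2.344, 0.0]
contact_force: [-3.1, 0.1, 3.5]
opening: 0.0249
grip_force: 50.3
```

Call:
{"method": "servo_tool", "body": {"increments": [[[2.8,0,0,0,0],[3.5,0,0,0,0],[5,0,0,0,0],[7,0,0,0,0],[7.5,0,0,0,0]]]}}

```text
t: 18.85
tool_pos: [0.5633, 0.2372, 0.0768]
tool_rot: [2.092, 2.344, 0.0]
contact_force: [0.6, -0.6, 0.1]
opening: 0.0746
grip_force: 0.0
```

Call:
{"method": "servo_tool", "body": {"increments": [[[7.5,0,0,0,0],[7.5,0,0,-3,0],[7.5,0,0,-7,0],[7.5,0,0,-11,0],[7.5,0,0,-12.5,0]]]}}

```text
t: 19.35
tool_pos: [0.5653, 0.2378, 0.2073]
tool_rot: [2.089, 2.341, 0.011]
contact_force: [1.0, 0.4, 1.2]
opening: 0.0748
grip_force: 0.0
```

Run:
```python
from h import *
from station import ctrl
o=ctrl.get_obs();d=ctrl.get_image("wrist")
for b in blobs(d["img"],"yellow",80)+blobs(d["img"],"green",80): print(b,plane(d,b[0],.105,o).round(4))
go([.556,-.279,.2],-.341)
```

```text
(array([275.8, 179.8]), [260, 171, 33, 27, 226]) [0.5588 0.2654 0.105 ]
(array([275. , 214.5]), [263, 203, 25, 25, 496]) [0.5612 0.2376 0.105 ]
(array([276.7, 234.2]), [261, 228, 31, 21, 181]) [0.5644 0.2211 0.105 ]
(array([275.8, 283.5]), [265, 273, 22, 22, 401]) [0.5686 0.176  0.105 ]
t 19.4 pos [0.5658 0.2379 0.2083] yaw 0.114 shift [-51.25  -6.84   0.69] turn 26.0
```

Call:
{"method": "servo_tool", "body": {"increments": [[[7.5,-3,-0.4,0,4],[7.5,-8,-1,0,9],[7.5,-13,-1.7,0,15],[7.5,-18,-2.3,0,21],[7.5,-23,-3,0,26]]]}}

```text
t: 19.9
tool_pos: [0.5582, 0.0053, 0.1996]
tool_rot: [-2.567, -1.808, 0.003]
contact_force: [1.1, -0.1, -0.9]
opening: 0.0751
grip_force: 0.0
```

Call:
{"method": "servo_tool", "body": {"increments": [[[7.5,-4.6,1.5,0,0],[7.5,-9.2,3,0,0],[7.5,-13.8,4.5,0,0],[7.5,-18.4,6,0,0],[7.5,-23,7.5,0,0]]]}}

```text
t: 20.4
tool_pos: [0.5522, -0.2364, 0.1995]
tool_rot: [-2.564, -1.811, 0.002]
contact_force: [0.3, -0.8, 1.3]
opening: 0.075
grip_force: 0.0
```

Call:
{"method": "servo_tool", "body": {"increments": [[[7.5,-3,1,0,0],[7.5,-4,1.3,0,0],[7.5,-4,1.3,0,0],[7.5,-4,1.3,0,0],[7.5,-4,1.3,0,0]]]}}

```text
t: 20.9
tool_pos: [0.5523, -0.2753, 0.2012]
tool_rot: [-2.563, -1.815, 0.0]
contact_force: [-0.6, -0.8, 1.0]
opening: 0.075
grip_force: 0.0
```

Run:
```python
from h import *
from station import ctrl
o=ctrl.get_obs();d=ctrl.get_image("wrist")
for b in blobs(d["img"],"blue",80): print(b[0],b[1],plane(d,b[0],.111,o).round(4))
go([.556,-.279,.0815],-.341)
```

```text
[287.5 185.2] [259, 164, 57, 55, 1983] [ 0.5653 -0.2519  0.111 ]
[286.7 222.8] [274, 210, 26, 26, 536] [ 0.5552 -0.2791  0.111 ]
t 20.95 pos [ 0.5524 -0.2753  0.2015] yaw -0.338 shift [-0.23  0.46 12.  ] turn 0.1
```

Call:
{"method": "servo_tool", "body": {"increments": [[[7.5,-0.2,0.4,3,0],[7.5,-0.2,0.4,7,0],[7.5,-0.2,0.4,10.5,0],[7.5,-0.2,0.4,12,0],[7.5,-0.2,0.4,12,0]]]}}

```text
t: 21.45
tool_pos: [0.5539, -0.2782, 0.079]
tool_rot: [-2.56, -1.812, 0.003]
contact_force: [-0.1, -0.1, 0.1]
opening: 0.0752
grip_force: 0.0
```

Call:
{"method": "servo_tool", "body": {"increments": [[[4,0,0,0,0],[2.3,0,0,0,0],[2,0,0,0,0],[2,0,0,0,0],[2,0,0,0,0]]]}}

```text
t: 21.95
tool_pos: [0.5563, -0.2808, 0.0841]
tool_rot: [2.563, 1.812, 0.002]
contact_force: [-2.3, 0.0, 7.0]
opening: 0.0251
grip_force: 48.7
```

Call:
{"method": "servo_tool", "body": {"increments": [[[2,0,0,0,0],[2,0,0,-1,0],[2,0,0,-4,0],[2,0,0,-8,0],[2,0,0,-12,0]]]}}

```text
t: 22.45
tool_pos: [0.5543, -0.2795, 0.2017]
tool_rot: [-2.563, -1.811, 0.002]
contact_force: [-0.1, -0.9, -4.2]
opening: 0.0246
grip_force: 49.4
```

```bash
python3 -c "
from h import *
go([.556,.298,.2],.113)"
```

```text
t 22.45 pos [ 0.5543 -0.2795  0.2017] yaw -0.34 shift [ 54.49 -19.13   0.27] turn -26.0
```

Call:
{"method": "servo_tool", "body": {"increments": [[[2,2.5,-0.9,0,-4],[2,6.5,-2.3,0,-9.5],[2,11,-3.9,0,-15.5],[2,15.5,-5.4,0,-21],[2,20,-7,0,-26]]]}}

```text
t: 22.95
tool_pos: [0.5553, -0.0665, 0.2013]
tool_rot: [-2.088, -2.346, 0.0]
contact_force: [0.3, 1.1, -3.4]
opening: 0.0252
grip_force: 49.7
```

Call:
{"method": "servo_tool", "body": {"increments": [[[2,4.6,0.5,0,0],[2,9.2,1.1,0,0],[2,13.8,1.6,0,0],[2,18.4,2.1,0,0],[2,23,2.6,0,0]]]}}

```text
t: 23.45
tool_pos: [0.555, 0.165, 0.2014]
tool_rot: [-2.092, -2.343, 0.001]
contact_force: [0.3, -0.1, -4.1]
opening: 0.0248
grip_force: 49.7
```

Call:
{"method": "servo_tool", "body": {"increments": [[[2,4.5,0.5,0,0],[2,9,1,0,0],[2,12.3,1.4,0,0],[2,13.3,1.5,0,0],[2,13.3,1.5,0,0]]]}}

```text
t: 23.95
tool_pos: [0.555, 0.2981, 0.2011]
tool_rot: [-2.089, -2.346, 0.002]
contact_force: [-1.2, -0.6, -3.3]
opening: 0.0249
grip_force: 49.7
```

Call:
{"method": "servo_tool", "body": {"increments": [[[2,0,0,0,0],[2,0,0,0,0]]]}}

```text
t: 24.15
tool_pos: [0.5559, 0.2956, 0.2016]
tool_rot: [2.094, 2.342, -0.001]
contact_force: [-0.2, -0.3, -3.2]
opening: 0.0251
grip_force: 49.7
```

Run:
```python
from h import *
from station import ctrl
o=ctrl.get_obs();d=ctrl.get_image("wrist")
for b in whites(d["img"],200,300): print(b[0],b[1],plane(d,b[0],.005,o).round(4))
go([.556,.298,.0778],.113)
```

```text
[332.1  27.4] [322, 5, 31, 45, 562] [0.5863 0.452  0.005 ]
[266.3  42.3] [198, 23, 125, 38, 1791] [0.5265 0.4329 0.005 ]
[282.3 182.2] [257, 161, 49, 48, 2011] [0.5568 0.3002 0.005 ]
t 24.2 pos [0.5559 0.2956 0.2017] yaw 0.112 shift [ 0.24  0.04 12.39] turn -0.1
```

Call:
{"method": "servo_tool", "body": {"increments": [[[2,0.2,0,3.5,0],[2,0.2,0,7.5,0],[2,0.2,0,10.5,0],[2,0.2,0,11.7,0],[2,0.2,0,11.7,0]]]}}

```text
t: 24.7
tool_pos: [0.5543, 0.2976, 0.0826]
tool_rot: [-2.092, -2.341, 0.006]
contact_force: [-0.4, 0.2, -2.6]
opening: 0.0251
grip_force: 49.6
```

Call:
{"method": "servo_tool", "body": {"increments": [[[2,0,0,0.1,0],[2,0,0,0.2,0],[2,0,0,0.3,0],[2,0,0,0.4,0],[2,0,0,0.4,0]]]}}

```text
t: 25.2
tool_pos: [0.5557, 0.2992, 0.0813]
tool_rot: [2.092, 2.344, 0.001]
contact_force: [-0.3, 0.9, -3.8]
opening: 0.0253
grip_force: 49.6
```

Call:
{"method": "servo_tool", "body": {"increments": [[[2,0,0,0.1,0],[2,0,0,0.2,0],[2,0,0,0.2,0]]]}}

```text
t: 25.5
tool_pos: [0.5554, 0.299, 0.0785]
tool_rot: [-2.092, -2.344, 0.001]
contact_force: [-0.1, -0.2, -2.9]
opening: 0.0247
grip_force: 49.6
```

Call:
{"method": "servo_tool", "body": {"increments": [[[2,0,0,0.1,0],[2,0,0,0.1,0]]]}}

```text
t: 25.7
tool_pos: [0.5556, 0.2991, 0.0782]
tool_rot: [-2.092, -2.344, 0.0]
contact_force: [-2.6, -0.1, -1.2]
opening: 0.0247
grip_force: 50.2
```

Call:
{"method": "servo_tool", "body": {"increments": [[[2,0,0,0.05,0],[2,0,0,0.05,0]]]}}

```text
t: 25.9
tool_pos: [0.5556, 0.2992, 0.0782]
tool_rot: [-2.092, -2.344, 0.0]
contact_force: [-3.0, -1.7, 4.4]
opening: 0.0248
grip_force: 50.5
```

Call:
{"method": "servo_tool", "body": {"increments": [[[2,0,0,0.05,0],[2,0,0,0.05,0]]]}}

```text
t: 26.1
tool_pos: [0.5557, 0.2992, 0.0782]
tool_rot: [-2.092, -2.344, -0.0]
contact_force: [-4.8, -1.3, 7.4]
opening: 0.0248
grip_force: 50.9
```

Call:
{"method": "servo_tool", "body": {"increments": [[[2.8,0,0,0,0],[3.5,0,0,0,0],[5,0,0,0,0],[7,0,0,0,0],[7.5,0,0,0,0]]]}}

```text
t: 26.6
tool_pos: [0.5557, 0.299, 0.0767]
tool_rot: [2.092, 2.344, 0.0]
contact_force: [0.2, -0.3, -0.0]
opening: 0.0746
grip_force: 0.0
```

Call:
{"method": "servo_tool", "body": {"increments": [[[7.5,0,0,0,0],[7.5,0,0,-3,0],[7.5,0,0,-7,0],[7.5,0,0,-11,0],[7.5,0,0,-14,0]]]}}

```text
t: 27.1
tool_pos: [0.5562, 0.2993, 0.2199]
tool_rot: [2.091, 2.343, 0.004]
contact_force: [1.7, 0.3, -0.2]
opening: 0.0751
grip_force: 0.0
```

Call:
{"method": "servo_tool", "body": {"increments": [[[7.5,-4,0,0,0],[7.5,-8,0,0,0],[7.5,-12,0,0,0],[7.5,-14,0,0,0],[7.5,-14,0,0,0]]]}}

```text
t: 27.6
tool_pos: [0.5717, 0.1576, 0.2169]
tool_rot: [2.096, 2.34, -0.0]
contact_force: [0.0, 0.1, 0.1]
opening: 0.0752
grip_force: 0.0
```

Call:
{"method": "servo_tool", "body": {"increments": [[[7.5,-4,0,0,0],[7.5,-8,0,0,0],[7.5,-11,0,0,0],[7.5,-12,0,0,0],[7.5,-12,0,0,0]]]}}

```text
t: 28.1
tool_pos: [0.5852, 0.0406, 0.2168]
tool_rot: [-2.093, -2.342, -0.001]
contact_force: [-0.1, 1.1, 0.3]
opening: 0.0752
grip_force: 0.0
```

Run:
```python
from station import ctrl
import cv2,numpy as np
a=[cv2.resize(ctrl.get_image(n)["img"],(400,300)) for n in("side","scene")]
cv2.imwrite("pics/end.png",np.hstack(a)[:,:,::-1])
```

```text
(no output)
```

View pics/end.png

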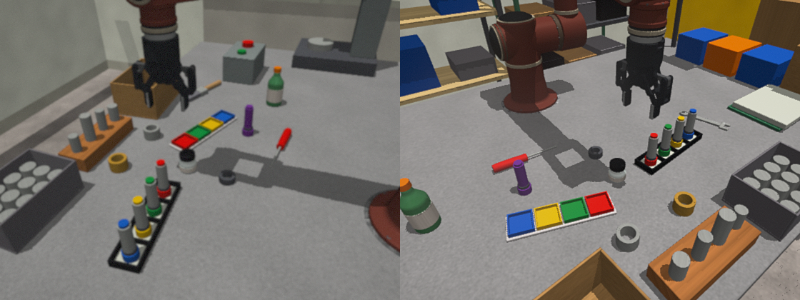

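The final picture shows all four punches upright in the carrier: red at (163,178), green, yellow, and blue at (125,240) in the left half. The trays are empty, the purple look-alike is where it was, and the gripper is clear.

```bash
python3 -c "
from station import ctrl
print(ctrl.finish_job())"
```

```text
the job is handed in; nothing more can be done
None
```

All four punches stand upright in the carrier in reverse order (red right-most, then green, yellow, and blue left-most); the job was handed in at about 28 s with the gripper touching nothing.

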